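# Stock the display stand and press its painted tile home

### The arm

A 7-joint arm with a two-finger parallel gripper is mounted at the origin on the work surface. World frame = base frame: x ahead of the robot, y to its left, z up, the work surface at z = 0. Lengths are in m, angles in rad, forces in N, time in s.
With the tool pointing down it reaches from about 0.425 to 0.875 m from the base axis. Payload 8.4 kg.
Tool frame: the origin (TCP) lies between the finger pads; the fingertips stand 22 mm ahead of it and the grasp point (between the pads) lies 3 mm ahead of it; y points along the fingers, z is the direction in which the jaws open and shut, and the axes are right-handed (so a half turn about y gives the same grasp; the last joint's range is limited). The gripper opens to 85 mm and grips with 20 to 120 N. Pads are 22 mm wide; open, the fingers measure 114 mm over their backs; the gripper's body (76 mm by 85 mm) begins 54 mm behind the grasp point. The pads swing forward as they close: fully open they stand 13 mm farther back than shut.
Start: joints at [1.103, 0.333, 0.04, 1.465, -0.013, 1.343, -0.059], TCP at [0.234, -0.606, 0.253] pointing down, gripper open.
Joint ranges: [-2.58, 2.58], [-0.38, 2.09], [-1.3, 1.39], [0.25, 2.4], [-1.5, 4.64], [0.08, 2.09], [-2.65, 2.65]. Speed limits (rad/s): [2.22, 2.22, 2.79, 2.79, 3.14, 3.14, 3.14].

### API

Orientations are given as a unit quaternion [x, y, z, w].
In Python, from workcell import ctrl gives the robot as it stands.
- The arm moves only by the tool carry_out, never from a script. Its argument "plan" is one flat list of numbers, 6 for each row, row after row: the shift along the tool's x, y, z in mm, then the turn, a rotation vector about the tool's x, y, z in rad. A call has 1 to 10 rows; each row shifts and turns the commanded pose from where the row before left it, along the tool's axes as they then stand; what a row does not reach is not made up. A row lasts 1/10 s, in which the tool goes at most 50 mm and 8.59 degrees, less where a joint would pass 70% of its speed; a pose out of reach is approached as far as the arm can. A call with a gripper value outside its range is refused whole. "hand" is the finger opening in mm, from 0 to 85.4, set as the call begins (left out, the last holds). The fingers move at their own pace and stop on an object; the grip force is fixed at half the most. Time passes only in rows, so rows that do not move let the fingers close. It gives the time, the measured TCP pose, the force and the opening at its end, in the units of the state.
- ctrl.sense(): the state, without advancing time (a new reading comes with each control period).
- ctrl.grab_frame(name): name is "side" or "top"; returns the picture (480x640x3 uint8, red, green, blue); there is no depth.
- ctrl.camera_params(name): a dict with "fx", "fy", "cx", "cy" (pixels), "pose" (4x4, takes a point from camera to world coordinates). Camera axes: x right, y up, looking along -z (the intrinsics and any distortion apply to the point x, -y, -z); pixel columns grow to the right and rows downward; lengths in m; the calibration is good to about 2 mm. A picture is of the moment at which its call begins. camera_params takes no time and is no camera call.
- ctrl.hand_in(): hands the job in, once; it reports no verdict.
The state is a dict: "time": time; "q": joint angles; "qvel": joint speeds; "joint_efforts": joint torques, N m; "eef_pos": TCP position; "eef_rot": TCP orientation; "force": force on the tool from outside, world axes, zero at the start; "wrist_torque": the same for the moment, N m; "gripper_width": opening from 0.0 (shut) to 1.0 (fully open).
Only numpy, scipy, OpenCV 4.12 (cv2) and the standard library are available. Lean on these libraries where they do the work, as an engineer would, in place of code of your own. Each camera call takes 0.05 s, during which the arm holds its last target. There are 200 camera calls.

### The job

Get the pottery display stand ready: first stand the two terracotta jars upright in the two free cells of its crate (the ones with a cork mat), one jar per cell, and let go of them. Then pick up the pressing block by its red rib, tilt it to the slope of the stand's sign board and press its sole gently but firmly (about 10 N, never a hard shove) on the sprung, freshly glued painted tile, flush on the face, centred and squared up with it; finish still gripping the block and holding it pressed there. Keep the jars upright, and leave the other pottery and the slope of the board as they are.

Things in the scene. Friction and masses are not known exactly. Their poses are not given: they have to be found in the camera images.
- jar_a_mid (a point): Terracotta lidded jar with a yellow patterned band: an upright straight cylinder 52 mm across up to 104 mm, 120 mm tall with its lid knob, about 0.25 kg. This point is on its axis, 60 mm above its underside; z up along the axis.
- jar_b_mid (a point): The second jar, alike in all; either jar may go in either free cell.
- mat_1: Fixed round cork mat, 48 mm across, 3 mm thick, at the centre of one free cell of the crate; origin at the centre of its underside, on the cell floor 10 mm above the table. A jar standing on the mat has its underside 13 mm above the table. Which two of the four cells are free varies; the other two hold dark jars.
- mat_2: The cork mat of the other free cell, alike.
- stand: Fixed wooden display stand: a crate of four cells in one row (62 mm along the row by 66 mm inside, walls 5 mm between, 7 mm front and back, ending 45 mm above the table; 277 mm wide), sloped sign board beyond it, facing away from the robot. Origin on the table under the crate's middle; x from sign board to crate (roughly towards the robot), y along the row, z up. Cell centres at y = -100.5, -33.5, 33.5, 100.5 mm, x = 0.
- tile_face (a point): Centre of the outer face of the white painted tile (84 mm in x, 68 in y, 8 thick), 20 mm above the sloped dark board. x up the slope (towards the crate), y along the board's lower edge (the stand's y), z out of the tile, up and away from the robot. Slope 0.25 to 0.52 rad from level, set anew each time. The tile rides on springs: it sinks along its own -z, staying parallel, 1 mm per 2 N, at most 10 mm.
- block_grip (a point): Middle of the red rib of the wooden pressing block, 36 mm above its sole. It starts flat on the table, sole down: sole plate 80 (x) by 64 (y) by 12 mm; rib on top 60 mm long in x, 22 mm thick in y, from 12 to 54 mm above the sole, gripped across y. About 0.22 kg. z points from the sole up through the rib.
- block_sole (a point): Centre of the flat underside (sole) of the pressing block, same axes. Long side goes up the slope, as on the tile; either way round will do.
- board_edge (a point): Middle of the upper edge of the sloped board's face; it stays put unless the slope is changed.
- tile: The painted tile itself; origin and axes as tile_face.
- block: The pressing block itself; origin at the centre of its sole.
- jar_a: The first jar itself; origin at the centre of its underside.
- jar_b: The second jar itself; origin at the centre of its underside.
- flap: The sloped dark board that carries the tile, 100 mm up the slope by 190 mm, held by a stiff friction hinge near its lower edge: it keeps its slope under light pressing. Origin on the hinge axis, 175 mm beyond the crate's middle and 46 mm above the table; x up the slope. The tile's face centre, unpressed, lies 50 mm up the slope from it, level with it in z.
- full_1: Dark jar already standing in the crate (52 mm across, 120 mm tall), to be left alone; origin at its underside.
- full_2: The other dark jar in the crate, alike, to be left alone.
- bowl: Terracotta bowl, 110 mm across, 45 mm tall, a bystander.
- mug: White mug, 76 mm across, 85 mm tall, a bystander.
- sugar_pot: Squat lidded pot, 90 mm across, 74 mm tall, a bystander.
- paintbrush: Paintbrush lying near the robot, a bystander.
Not all that is in view belongs to the job. Leave any blue or pink look-alike of the block alone. What is shaped like the jar_b but purple is not meant.

How it is judged:
On the way, in this order (a step that is already met when the one before it is completed fails the run):
1. both terracotta jars stand in the two free cells, one each, let go ((((horizontal distance between jar_a_mid and mat_1 below 0.015 m and z of jar_a_mid in the frame of mat_1 between 0.056 and 0.069 m) and (horizontal distance between jar_b_mid and mat_2 below 0.015 m and z of jar_b_mid in the frame of mat_2 between 0.056 and 0.069 m)) or ((horizontal distance between jar_a_mid and mat_2 below 0.015 m and z of jar_a_mid in the frame of mat_2 between 0.056 and 0.069 m) and (horizontal distance between jar_b_mid and mat_1 below 0.015 m and z of jar_b_mid in the frame of mat_1 between 0.056 and 0.069 m))) and angle between each of jar_a_mid, jar_b_mid's own z axis and vertical below 0.12 rad and linear speed of each of jar_a, jar_b below 0.03 m/s and contact force between each of jar_a, jar_b and the fingers below 0.2 N), for 0.2 s.
2. after that, the block is lifted off the table in the gripper (height (world z) of block_sole above 0.03 m and contact force between block and the fingers above 2 N), for 0.1 s.
At the end, for the whole second after the job is handed in: Jars upright (7 deg), at rest, let go, one per cork mat (15 mm). Block still gripped, at rest, pressed on the tile with over 4 N: sole parallel within 0.045 rad, within 3 mm of the face, centred within 12 mm each way, square within 0.15 rad either way round (all of step 1 and angle between the z axis of block_sole and the z axis of tile_face, either way round below 0.045 rad and angle between the x axis of block_sole and the x axis of tile_face, either way round below 0.15 rad and x of block_sole in the frame of tile_face between -0.012 and 0.012 m and y of block_sole in the frame of tile_face between -0.012 and 0.012 m and z of block_sole in the frame of tile_face between -0.003 and 0.003 m and contact force between block and tile above 4 N and contact force between block and the fingers above 4 N and linear speed of block below 0.03 m/s); the arm keeps its last pose, push and grip.
It fails at once if the block pressed on the sign board with more than 40 N (a hard shove) (contact force between block and flap above 40 N).
It fails at once if a terracotta jar tipped by more than 0.6 rad (angle between any of jar_a_mid, jar_b_mid's own z axis and vertical above 0.6 rad).
It fails at once if a dark jar in the crate moved by more than 15 mm, or any other bystander by more than 30 mm (distance of any of full_1, full_2 from where it was at the start of the episode above 0.015 m or distance of any of bowl, mug, sugar_pot, paintbrush from where it was at the start of the episode above 0.03 m).
It fails at once if the slope of the sign board changed (its upper edge moved by more than 4 mm) (distance of board_edge from where it was at the start of the episode above 0.004 m).
It also fails if it takes over 72 s, if anything falls off the work surface, if the arm or the gripper's body presses on something with over 40 N, if the wrist force passes 120 N, or if a joint passes its speed limit or range.

## Working session

There is one attempt and no reset: what is moved stays moved. The work goes in short steps, Python scripts to look and compute and a tool call to move; the robot and the scene stay as the last step left them, time stands still between calls to the robot, and variables do not carry over. Pictures are saved under pics/ and viewed, about 8 in all and at most 12, crops included, and the job is handed in when it is done.

Besides the shell and the picture viewer there is one more tool, called after ">>>" as name(argument=value, ...), one argument or row to a line, values as JSON. carry_out: Moves the arm, as the interface text tells. Its arguments: {"type":"object","properties":{"plan":{"type":"array"},"hand":{"type":"number"}},"required":["plan"]}

```bash
mkdir -p pics
python3 - <<'E'
from workcell import ctrl
import cv2, numpy as np
np.set_printoptions(precision=4,suppress=True)
print(ctrl.sense())
for n in("side","top"):
    im=ctrl.grab_frame(n); cv2.imwrite(f"pics/{n}0.png",im[:,:,::-1]); p=ctrl.camera_params(n); print(n,p)
E
```

```text
{'time': 0.0, 'q': array([ 1.1028,  0.3339,  0.0399,  1.4663, -0.0134,  1.3433, -0.0585]), 'qvel': array([-0.0006,  0.0007, -0.001 , -0.0022, -0.0009,  0.0002, -0.0009]), 'joint_efforts': array([ -0.0002, -65.855 ,   1.365 , -40.5567,   0.0167,   0.0126,
         0.    ]), 'eef_pos': array([ 0.2342, -0.6059,  0.2524]), 'eef_rot': array([-0.1298,  0.6957, -0.6946,  0.1295]), 'force': array([-0.2756,  0.4121,  0.0919]), 'wrist_torque': array([-0.0017, -0.0118,  0.0177]), 'gripper_width': 0.9995005707212457}
side {'fx': 491.037987942993, 'fy': 491.037987942993, 'cx': 320.9106009410273, 'cy': 234.56394388084905, 'pose': array([[-0.722 ,  0.5279, -0.4473,  0.0548],
       [-0.6918, -0.5382,  0.4814,  0.5839],
       [ 0.0134,  0.657 ,  0.7538,  0.9191],
       [ 0.    ,  0.    ,  0.    ,  1.    ]])}
top {'fx': 466.94531957579886, 'fy': 466.94531957579886, 'cx': 322.9031467011063, 'cy': 242.24619161110707, 'pose': array([[-0.0271,  0.9974, -0.0671,  0.4573],
       [-0.9993, -0.0288, -0.0251,  0.0064],
       [-0.0269,  0.0664,  0.9974,  1.073 ],
       [ 0.    ,  0.    ,  0.    ,  1.    ]])}
```

View pics/top0.png

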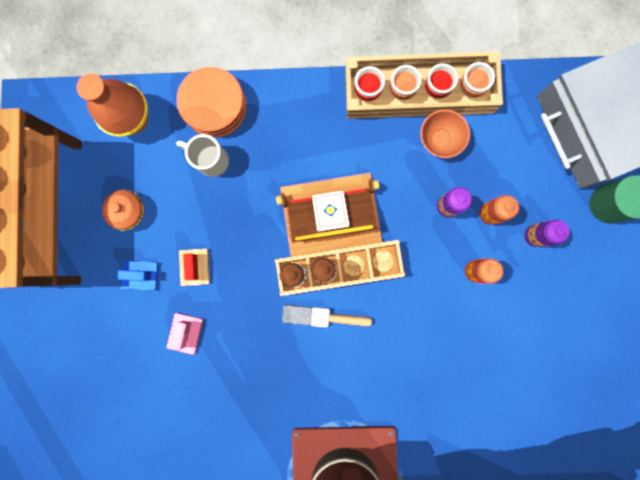

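View pics/side0.png

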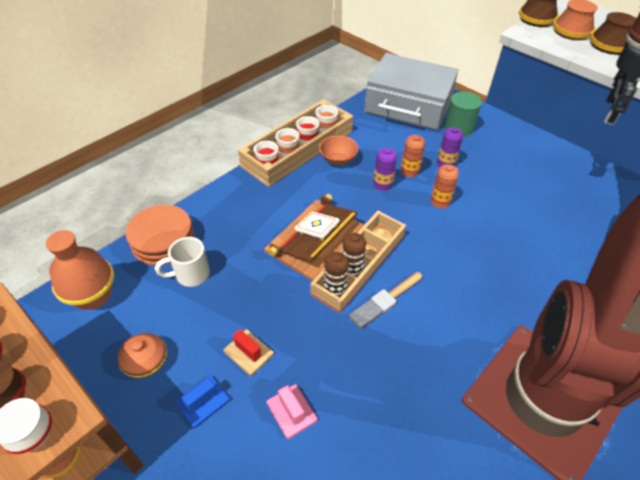

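The top view shows orange jars at (500,210) and (485,270), with purple look-alikes at (455,203) and (548,233). The wood-and-red block is at (193,267); the blue one at (138,275) and the pink one at (185,333) are decoys. The free cells with cork mats are at (355,265) and (385,260), and the tile is at (330,211).

```bash
cat > h.py <<'E'
from workcell import ctrl
import cv2, numpy as np
from scipy.spatial.transform import Rotation as R
np.set_printoptions(precision=4,suppress=True)
P={n:ctrl.camera_params(n) for n in("side","top")}
def ray(n,uv):
    p=P[n]; T=p["pose"]; u,v=uv
    d=np.array([(u-p["cx"])/p["fx"],-(v-p["cy"])/p["fy"],-1.]); d=T[:3,:3]@d
    return T[:3,3],d/np.linalg.norm(d)
def onz(n,uv,z):
    o,d=ray(n,uv); return o+d*(z-o[2])/d[2]
def tri(a,b): # a top, b side -> point, gap
    o1,d1=ray("top",a);o2,d2=ray("side",b)
    s=np.linalg.lstsq(np.c_[d1,-d2],o2-o1,rcond=None)[0]
    p,q=o1+s[0]*d1,o2+s[1]*d2; return (p+q)/2,np.linalg.norm(p-q)
def proj(n,X):
    p=P[n];T=p["pose"];c=T[:3,:3].T@(np.asarray(X)-T[:3,3])
    return np.array([p["cx"]+p["fx"]*c[0]/-c[2],p["cy"]+p["fy"]*-c[1]/-c[2]])
def snap(n,name):
    im=ctrl.grab_frame(n)[:,:,::-1].copy(); cv2.imwrite(f"pics/{name}.png",im); return im
def mask(im,lo,hi): return cv2.inRange(cv2.cvtColor(im,cv2.COLOR_BGR2HSV),np.array(lo),np.array(hi))
def blobs(m,amin=30):
    n,l,s,c=cv2.connectedComponentsWithStats(m)
    return [(c[i].round(1).tolist(),s[i].tolist()) for i in range(1,n) if s[i][4]>=amin]
E
python3 - <<'E'
from h import *
t=cv2.imread("pics/top0.png");s=cv2.imread("pics/side0.png")
def crop(im,x,y,w,h,W,H): return cv2.resize(im[y:y+h,x:x+w],(W,H),interpolation=cv2.INTER_CUBIC)
a=np.hstack([crop(t,430,180,150,112,400,300),crop(s,360,120,120,90,400,300)])
b=np.hstack([crop(t,270,170,140,130,323,300),crop(s,260,185,150,125,360,300),crop(t,175,240,40,50,117,150).repeat(2,0)[:300]])
cv2.imwrite("pics/crop1.png",np.vstack([a,b[:,:800]]))
E
```

```text
(no output)
```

View pics/crop1.png

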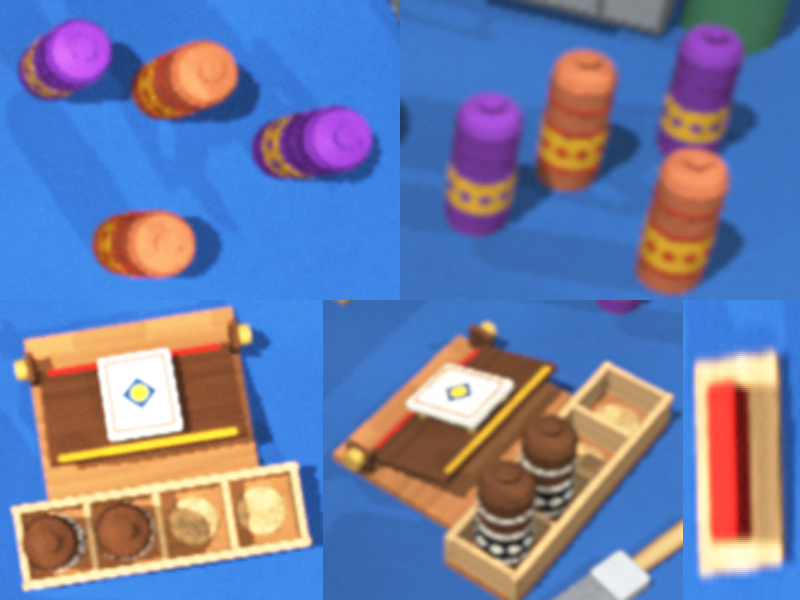

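The crop confirms the choice. The orange jars stand upright with their lids at about (506,206) and (490,271) in the top image. The two right-hand cells hold tan mats, and the block is wood with a red rib.

```bash
cat > m.py <<'E'
from h import *
t=cv2.imread("pics/top0.png");s=cv2.imread("pics/side0.png")
I={"top":t,"side":s}
def jar(seed):
    o=[];n=[]
    for k in("top","side"):
        m=mask(I[k],[3,110,90],[32,255,255]); m=cv2.morphologyEx(m,cv2.MORPH_CLOSE,np.ones((3,3)))
        _,l,st,_=cv2.connectedComponentsWithStats(m); i=l[seed[k][1],seed[k][0]]
        v,u=np.where(l==i); d=np.array([ray(k,(a,b))[1][:2] for a,b in zip(u,v)]); c=ray(k,(0,0))[0][:2]
        g=np.arctan2(d[:,1],d[:,0]); 
        g0=np.median(g); g=np.angle(np.exp(1j*(g-g0)))+g0
        lo,hi=g.min(),g.max(); o.append((c,(lo+hi)/2,0.026/np.sin((hi-lo)/2))); 
        print(k,st[i],"range from width",o[-1][2].round(3))
    A=np.array([[-np.sin(b),np.cos(b)] for _,b,_ in o]); y=[a@c for a,(c,_,_) in zip(A,o)]
    X=np.linalg.solve(A,y); print("jar",X,[np.linalg.norm(X-c).round(3) for c,_,_ in o],"base r",np.linalg.norm(X))
    for z in(0,.06,.104): print(z,proj("top",[*X,z]),proj("side",[*X,z]))
jar({"top":(506,206),"side":(413,145)}); jar({"top":(490,271),"side":(445,175)})
def rect(k,box,lo,hi,op=0):
    x,y,w,h=box; m=np.zeros(I[k].shape[:2],np.uint8); m[y:y+h,x:x+w]=mask(I[k],lo,hi)[y:y+h,x:x+w]
    m=cv2.morphologyEx(m,cv2.MORPH_CLOSE,np.ones((5,5)))
    c=max(cv2.findContours(m,0,1)[0],key=cv2.contourArea)
    q=cv2.approxPolyDP(cv2.convexHull(c),0.05*cv2.arcLength(c,True),True)[:,0]; M=cv2.moments(c)
    return np.array([M["m10"],M["m01"]])/M["m00"],cv2.minAreaRect(c),q
for nm,bt,bs,lo,hi in [("tile",(305,185,50,50),(290,205,55,40),[0,0,150],[179,70,255]),
   ("ribtop",(178,245,35,45),(228,325,40,45),[0,150,200],[8,255,255]),
   ("rib",(178,245,35,45),(228,325,40,45),[0,150,60],[8,255,255]),
   ("block",(172,240,45,55),(215,325,65,55),[0,60,60],[35,255,255]),
   ("yel",(280,220,100,30),(300,200,70,65),[23,180,140],[32,255,255])]:
    a=rect("top",bt,lo,hi);b=rect("side",bs,lo,hi)
    print(nm,"top",a[0],a[1],a[2].tolist(),"\n  side",b[0],b[2].tolist(),"\n  tri",tri(a[0],b[0]))
for k,box in(("top",(340,240,65,45)),("side",(365,210,45,55))):
    x,y,w,h=box; c=cv2.cvtColor(I[k],cv2.COLOR_BGR2HSV)[y:y+h,x:x+w]; print(k); 
    if k=="top":
        for r in (14,20,26): print(c[r,::2].tolist())
E
python3 m.py
```

```text
top [480 196  39  28 769] range from width 0.399
side [402 136  22  40 671] range from width 1.117
jar [ 0.5793 -0.3365] [np.float64(0.364), np.float64(1.059)] base r 0.6698931769927925
0 [483.6133 215.9508] [408.9647 174.229 ]
0.06 [492.3892 212.5505] [412.2668 157.5644]
0.104 [499.5158 209.7892] [414.8353 144.6022]
top [466 259  37  24 724] range from width 0.342
side [432 150  26  57 916] range from width 0.893
jar [ 0.4546 -0.2985] [np.float64(0.305), np.float64(0.969)] base r 0.543891215675337
0 [469.5474 270.8742] [438.1223 203.4367]
0.06 [477.5485 270.7272] [442.6736 186.8421]
0.104 [484.0509 270.6078] [446.2261 173.8895]
tile top [330.0384 210.7789] ((329.94598388671875, 210.67567443847656), (37.154170989990234, 33.53739547729492), 80.53767395019531) [[342, 191], [348, 226], [317, 230], [312, 196]] 
  side [315.2697 223.9993] [[290, 223], [309, 205], [339, 219], [323, 238]] 
  tri (array([0.597 , 0.0163, 0.0558]), np.float64(0.006245723613579518))
ribtop top [188.1905 266.3448] ((188.0801239013672, 266.5221252441406), (25.4384765625, 9.14523696899414), 86.98721313476562) [[19
[... 1152 characters left out ...]
er  5 had an illegal value
 ** On entry to DLASCL parameter number  4 had an illegal valuem.py:23: RuntimeWarning: invalid value encountered in divide
  return np.array([M["m10"],M["m01"]])/M["m00"],cv2.minAreaRect(c),q
Traceback (most recent call last):
  File "m.py", line 30, in <module>
    print(nm,"top",a[0],a[1],a[2].tolist(),"\n  side",b[0],b[2].tolist(),"\n  tri",tri(a[0],b[0]))
                                                                                   ~~~^^^^^^^^^^^
  File "h.py", line 14, in tri
    s=np.linalg.lstsq(np.c_[d1,-d2],o2-o1,rcond=None)[0]
      ~~~~~~~~~~~~~~~^^^^^^^^^^^^^^^^^^^^^^^^^^^^^^^^
numpy.linalg.LinAlgError: SVD did not converge in Linear Least Squares
```

```bash
cat > m2.py <<'E'
from h import *
K=4
I={n:cv2.resize(cv2.imread(f"pics/{n}0.png"),None,fx=K,fy=K,interpolation=cv2.INTER_CUBIC) for n in("top","side")}
up=lambda q:(np.asarray(q,float)+.5)/K-.5
def comp(k,seed,lo,hi,close=1,box=None):
    m=mask(I[k],lo,hi)
    if box: z=np.zeros_like(m);x,y,w,h=[K*b for b in box];z[y:y+h,x:x+w]=m[y:y+h,x:x+w];m=z
    if close>1: m=cv2.morphologyEx(m,cv2.MORPH_CLOSE,np.ones((close,close)))
    l=cv2.connectedComponents(m)[1]; i=l[int(seed[1]*K),int(seed[0]*K)]
    assert i,("seed",k,seed)
    return max(cv2.findContours((l==i).astype(np.uint8),0,1)[0],key=cv2.contourArea)
def quad(c):
    h=cv2.convexHull(c)
    for e in np.arange(.01,.2,.005):
        q=cv2.approxPolyDP(h,e*cv2.arcLength(h,True),True)[:,0]
        if len(q)<=4: break
    # refine by line fits to contour points near each side
    q=q.astype(float);L=[];p=c[:,0].astype(float)
    for a,b in zip(q,np.roll(q,-1,0)):
        d=(b-a)/np.linalg.norm(b-a);t=(p-a)@d/np.linalg.norm(b-a);e=abs((p-a)@[-d[1],d[0]])
        vx,vy,x,y=cv2.fitLine(p[(t>.15)&(t<.85)&(e<8)].astype(np.float32),cv2.DIST_HUBER,0,.01,.01).ravel();L.append(np.cross([x,y,1],[x+vx,y+vy,1]))
    o=[np.cross(L[i-1],L[i]) for i in range(len(L))]; return up([v[:2]/v[2] for v in o])
if __name__=="__main__":
    for seed in({"top":(506,206),"side":(413,145)},{"top":(490,271),"side":(445,175)}):
        p=up(comp("top",seed["top"],[3,110,60],[32,255,255],9)[:,0]); c=ray("top",(0,0))[0][:2]
        d=np.array([ray("top",a)[1] for a in p]); b=np.arctan2(d[:,1],d[:,0]); bm=(b.min()+b.max())/2; w=.026/np.sin((b.max()-b.min())/2)
        e=np.array([np.cos(bm),np.sin(bm)])
        far=max((onz("top",a,.104)[:2]-c)@e for a in p)-.026; near=min((onz("top",a,0)[:2]-c)@e for a in p)+.026
        X=c+e*(far+near)/2
        print("jar",X,"range width/far/near",w,far,near)
        ps=up(comp("side",seed["side"],[3,110,60],[32,255,255],9)[:,0])
        print("  side base pred",proj("side",[*X,0]),proj("side",[*X,.104]),"mask v",ps.min(0),ps.max(0))
        d=np.array([ray("side",a)[1] for a in ps]); bs=np.arctan2(d[:,1],d[:,0]); bs=(bs.min()+bs.max())/2; c2=ray("side",(0,0))[0][:2]
        print("  side-bearing offset mm",1e3*(X-c2)@[-np.sin(bs),np.cos(bs)])
        # height of knob top: highest side pixel vs axis
        o,dd=ray("side",ps[ps[:,1].argmin()]); r=np.linalg.norm(X-o[:2]);print("  top z~",o[2]+dd[2]/np.linalg.norm(dd[:2])*r)
    qt=quad(comp("top",(325,205),[0,0,160],[179,60,255],25)); qs=quad(comp("side",(312,218),[0,0,160],[179,60,255],25))
    print("tile",qt.round(1).tolist(),qs.round(1).tolist())
    for n,seed in("top",(330,211)),("side",(316,226)):print(n,I[n][int(seed[1]*K),int(seed[0]*K)])
    hs={n:cv2.cvtColor(cv2.imread(f"pics/{n}0.png"),cv2.COLOR_BGR2HSV) for n in I}
    print("yel top",[hs["top"][v,330].tolist() for v in range(228,246)])
    print("crate row",[hs["top"][262,u].tolist() for u in range(338,408,2)])
    print("crate col",[hs["top"][v,372].tolist() for v in range(238,292,2)])
    print("bg",hs["top"][300,420])
E
python3 m2.py
```

```text
jar [ 0.5847 -0.3516] range width/far/near 0.39132826945326316 0.37704777771981424 0.3828069365261655
  side base pred [410.6625 170.7449] [416.5917 141.1289] mask v [401.375 135.375] [423.625 175.875]
  side-bearing offset mm -2.8184350953103476
  top z~ 0.12039823048720188
jar [ 0.4545 -0.3121] range width/far/near 0.3397701435171286 0.3156719630231388 0.3213454925684888
  side base pred [441.1159 200.8592] [449.3685 171.3036] mask v [431.375 164.875] [457.125 206.875]
  side-bearing offset mm -2.416446184078886
  top z~ 0.12061355180240962Traceback (most recent call last):
  File "m2.py", line 37, in <module>
    qt=quad(comp("top",(325,205),[0,0,160],[179,60,255],25)); qs=quad(comp("side",(312,218),[0,0,160],[179,60,255],25))
                                                                 ~~~~^^^^^^^^^^^^^^^^^^^^^^^^^^^^^^^^^^^^^^^^^^^^^^^^^^
  File "m2.py", line 21, in quad
    vx,vy,x,y=cv2.fitLine(p[(t>.15)&(t<.85)&(e<8)].astype(np.float32),cv2.DIST_HUBER,0,.01,.01).ravel();L.append(np.cross([x,y,1],[x+vx,y+vy,1]))
              ~~~~~~~~~~~^^^^^^^^^^^^^^^^^^^^^^^^^^^^^^^^^^^^^^^^^^^^^^^^^^^^^^^^^^^^^^^^^^^^^^
cv2.error: OpenCV(4.12.0) /io/opencv/modules/imgproc/src/linefit.cpp:50: error: (-215:Assertion failed) count > 0 in function 'fitLine2D_wods'
```

Run:
```python
from m2 import *
hs={n:cv2.cvtColor(cv2.imread(f"pics/{n}0.png"),cv2.COLOR_BGR2HSV) for n in I}
print("tile side row225",[hs["side"][225,u].tolist() for u in range(290,346,4)])
print("yel top",[hs["top"][v,330].tolist() for v in range(228,246,2)])
print("crate row",[hs["top"][262,u].tolist() for u in range(338,408,3)])
print("crate col",[hs["top"][v,372].tolist() for v in range(240,292,3)])
print("bg",hs["top"][300,420])
for k,s in("top",(322,203)),("side",(305,222)),:
    for V in(130,150,170):
        c=comp(k,s,[0,0,V],[179,80,255],9,(300,180,60,60) if k=="top" else (285,200,65,50))
        print(k,V,cv2.contourArea(c)/16,quad(c).round(1).tolist())
```

```text
tile side row225 [[11, 128, 210], [13, 144, 219], [17, 47, 249], [30, 2, 254], [30, 2, 254], [24, 5, 255], [24, 46, 189], [90, 6, 200], [25, 6, 254], [30, 2, 254], [15, 32, 248], [24, 34, 230], [16, 163, 114], [22, 193, 237]]
yel top [[30, 2, 250], [14, 125, 153], [26, 193, 252], [25, 201, 250], [12, 170, 132], [12, 164, 170], [14, 157, 231], [15, 149, 244], [16, 146, 247]]
crate row [[16, 122, 218], [12, 158, 176], [15, 141, 192], [17, 132, 210], [17, 132, 207], [17, 130, 223], [20, 115, 243], [24, 92, 253], [21, 110, 249], [15, 150, 239], [23, 86, 252], [15, 135, 213], [16, 133, 205], [16, 128, 211], [23, 99, 252], [23, 101, 252], [23, 99, 252], [23, 103, 251], [21, 105, 249], [15, 149, 244], [16, 122, 219], [18, 63, 246], [109, 186, 151], [109, 189, 151]]
crate col [[15, 151, 242], [16, 140, 242], [26, 67, 254], [13, 163, 181], [12, 163, 181], [12, 161, 174], [13, 156, 177], [14, 149, 181], [14, 147, 177], [14, 145, 197], [16, 127, 231], [21, 101, 248], [23, 89, 252], [27, 60, 254], [111, 144, 191], [107, 183, 234], [107, 184, 234], [107, 184, 234]]
bg [107 184 234]
top 130 1221.25 [[343.3, 189.7], [349.7, 226.4], [316.5, 231.6], [311.0, 194.9]]
top 150 1214.59375 [[343.1, 189.8], [349.5, 226.4], [316.5, 231.6], [311.0, 194.9]]
top 170 1201.65625 [[342.9, 189.8], [349.2, 226.3], [316.5, 231.4], [311.0, 194.9]]
side 130 750.84375 [[291.0, 228.8], [312.6, 211.0], [342.3, 218.4], [321.9, 239.1]]
side 150 738.75 [[291.0, 228.8], [312.6, 211.0], [342.1, 218.4], [322.0, 238.5]]
side 170 722.21875 [[291.1, 228.7], [312.4, 211.2], [341.6, 218.3], [322.0, 238.2]]
```

Run:
```python
from m2 import *
a=[[343.1,189.8],[349.5,226.4],[316.5,231.6],[311,194.9]]
b=[[312.6,211],[342.1,218.4],[322,238.5],[291,228.8]]
X=[]
for p,q in zip(a,b):
    x,g=tri(p,q);X.append(x);print("corner",x,g)
X=np.array(X);print("sides",[np.linalg.norm(X[i]-X[i-1]) for i in range(4)],"centre",X.mean(0))
ux=(X[1]+X[2]-X[0]-X[3]);ux/=np.linalg.norm(ux);print("ux",ux,"slope",np.arcsin(ux[2]),"yaw",np.arctan2(-ux[1],-ux[0]))
for S in(105,118):
  c=comp("top",(360,249),[10,0,190],[32,S,255],9,(268,235,140,65)); q=quad(c)
  print("crate px",q.round(1).tolist())
  W=np.array([onz("top",u,.045) for u in q]);print(W[:,:2].tolist(),"sides",[np.linalg.norm(W[i]-W[i-1]).round(4) for i in range(4)],"ctr",W.mean(0))
cs=comp("side",(365,270),[8,0,150],[34,135,255],9,(300,205,110,105));print("side crate",quad(cs).round(1).tolist())
for k,s,box in(("top",(330,234),(285,222,95,30)),("side",(330,233),(295,200,65,65))):
  m=mask(I[k],[20,150,150],[34,255,255]);x,y,w,h=[K*v for v in box];z=np.zeros_like(m);z[y:y+h,x:x+w]=m[y:y+h,x:x+w]
  c=max(cv2.findContours(z,0,1)[0],key=cv2.contourArea);r=cv2.minAreaRect(c);bx=cv2.boxPoints(r)
  print("yel",k,up(r[0]),np.array(r[1])/K,up(bx).round(1).tolist())
```

```text
corner [ 0.6419 -0.0159  0.0445] 0.00028962901813894425
corner [ 0.5564 -0.027   0.0737] 0.0014882432897278142
corner [0.5496 0.0456 0.0666] 0.002526991904055248
corner [0.6364 0.0582 0.0411] 0.007310197597083224
sides [np.float64(0.07442560098880299), np.float64(0.09103226669432135), np.float64(0.07328865961220314), np.float64(0.09135647828344545)] centre [0.5961 0.0152 0.0564]
ux [-0.945  -0.1297  0.3003] slope 0.3050237766291355 yaw 0.13637227753243605
crate px [[397.8, 239.8], [403.7, 275.9], [280.8, 295.1], [275.5, 259.3]]
[[0.5270855196971335, -0.13258275899073588], [0.4477333848524324, -0.14242849487989725], [0.4128152163305519, 0.12788321358088175], [0.49181878698691595, 0.1378630732942442]] sides [np.float64(0.2727), np.float64(0.08), np.float64(0.2726), np.float64(0.0796)] ctr [ 0.4699 -0.0023  0.045 ]
crate px [[397.7, 239.5], [403.7, 275.9], [276.8, 295.8], [288.8, 256.7]]
[[0.527720173267178, -0.13250401339121293], [0.4477333848524324, -0.14242849487989725], [0.4116734336948139, 0.1367220853780614], [0.49662979640404664, 0.10827768022476406]] sides [np.float64(0.2428), np.float64(0.0806), np.float64(0.2815), np.float64(0.0896)] ctr [ 0.4709 -0.0075  0.045 ]Traceback (most recent call last):
  File "<stdin>", line 13, in <module>
  File "m2.py", line 21, in quad
    vx,vy,x,y=cv2.fitLine(p[(t>.15)&(t<.85)&(e<8)].astype(np.float32),cv2.DIST_HUBER,0,.01,.01).ravel();L.append(np.cross([x,y,1],[x+vx,y+vy,1]))
              ~~~~~~~~~~~^^^^^^^^^^^^^^^^^^^^^^^^^^^^^^^^^^^^^^^^^^^^^^^^^^^^^^^^^^^^^^^^^^^^^^
cv2.error: OpenCV(4.12.0) /io/opencv/modules/imgproc/src/linefit.cpp:50: error: (-215:Assertion failed) count > 0 in function 'fitLine2D_wods'
```

```bash
cat >> h.py <<'E'
YAW=0.128
def Rdown(yaw=YAW,tilt=0.,flip=1):
    "tool y down, tool z along +-stand x(horizontal); rotated"
    z=flip*np.array([np.cos(yaw),np.sin(yaw),0]);y=np.array([0,0,-1.]);return np.c_[np.cross(y,z),y,z]
def go(p,Rt):
    s=ctrl.sense();R0=R.from_quat(s["eef_rot"]).as_matrix();d=np.asarray(p)-s["eef_pos"]
    rv=R.from_matrix(R0.T@Rt).as_rotvec()
    print("t",s["time"],"pos",s["eef_pos"],"F",s["force"],"w",s["gripper_width"])
    print("rotvec",rv,"| shift in present axes mm",1e3*R0.T@d,"| in target axes",1e3*Rt.T@d)
E
python3 - <<'E'
from h import *
from m2 import comp,up
s=ctrl.sense();print("axes\n",R.from_quat(s["eef_rot"]).as_matrix())
for f in(1,-1): go([.4545,-.312,.2],Rdown(flip=f))
for u in (.0335,.1005):
    X=np.array([.4699,-.0023])+u*np.array([.1277,-.9918]);print("mat",X,proj("top",[*X,.013]),proj("side",[*X,.013]))
for k,l in(("top",[(385,262)]),("side",[(382,235)])):
    for sd in l:
        c=comp(k,sd,[19,60,200],[32,125,255],1,(376,245,21,29) if k=="top" else (366,222,30,25));print(k,"mat4",up(cv2.minEnclosingCircle(c)[0]),cv2.minEnclosingCircle(c)[1]/4,cv2.boundingRect(c))
for p,q in (((397.8,239.8),(379.6,210.8)),((403.7,275.9),(405.8,226.7))):print("rim",tri(p,q))
E
```

```text
axes
 [[-0.9328 -0.0006  0.3605]
 [-0.3605  0.0013 -0.9328]
 [ 0.0001 -1.     -0.0014]]
t 0.1 pos [ 0.2342 -0.606   0.2525] F [-0.0537 -0.7563 -0.4124] w 0.9993137399592406
rotvec [ 0.0012 -1.33   -0.0009] | shift in present axes mm [-311.4879   52.7933 -194.7022] | in target axes [-263.4306   52.5346  256.0571]
t 0.1 pos [ 0.2342 -0.606   0.2525] F [-0.0537 -0.7563 -0.4124] w 0.9993137399592406
rotvec [0.001  1.8116 0.0013] | shift in present axes mm [-311.4879   52.7933 -194.7022] | in target axes [ 263.4306   52.5346 -256.0571]
mat [ 0.4742 -0.0355] [353.7951 265.3682] [368.6337 251.5875]
mat [ 0.4827 -0.102 ] [383.0796 260.7735] [383.4349 234.661 ]
top mat4 [382.5    260.6406] 10.808019638061523 (1504, 1002, 70, 85)
side mat4 [380.5 232.5] 15.371467590332031 (1464, 916, 120, 72)
rim (array([ 0.5263, -0.1337,  0.0423]), np.float64(0.0024819425379449837))
rim (array([ 0.4484, -0.1432,  0.0361]), np.float64(0.0019413220647596639))
```

>>> carry_out(
  plan=[0,0,0,0,-0.133,0,0,0,0,0,-0.133,0,0,0,0,0,-0.133,0,0,0,0,0,-0.133,0,0,0,0,0,-0.133,0,0,0,0,0,-0.133,0,0,0,0,0,-0.133,0,0,0,0,0,-0.133,0,0,0,0,0,-0.133,0,0,0,0,0,-0.133,0],
  hand=85,
)

```text
time: 1.1
eef_pos: [0.2342, -0.6061, 0.2528]
eef_rot: [-0.532, 0.466, -0.465, 0.532]
force: [-1.4, -0.6, -0.1]
gripper_width: 0.992
```

>>> carry_out(
  plan=[-27,0,26,0,0,0,-27,0,26,0,0,0,-27,0,26,0,0,0,-27,0,26,0,0,0,-27,0,26,0,0,0,-27,0,26,0,0,0,-27,0,26,0,0,0,-27,0,26,0,0,0,-27,0,26,0,0,0,-20,0,22,0,0,0],
)

```text
time: 2.1
eef_pos: [0.4557, -0.3104, 0.2532]
eef_rot: [-0.531, 0.467, -0.466, 0.531]
force: [0.3, -0.0, -0.1]
gripper_width: 0.995
```

```bash
python3 -c "
from h import *
go([.4545,-.312,.078],Rdown()); print(ctrl.sense()['q'])
snap('side','s1')"
```

```text
t 2.1 pos [ 0.4557 -0.3104  0.2532] F [ 0.2965 -0.0315 -0.1472] w 0.9945109790336389
rotvec [ 0.0001  0.0015 -0.0005] | shift in present axes mm [  1.5188 175.1617  -1.3531] | in target axes [  1.4252 175.1624  -1.3633]
[ 0.8628  0.1585 -0.3838  1.6908  0.0609  1.3045  0.5968]
```

>>> carry_out(
  plan=[1,30,-1,0,0,0,0,30,0,0,0,0,0,30,0,0,0,0,0,30,0,0,0,0,0,30,0,0,0,0,0,25,0,0,0,0,0,0,0,0,0,0],
)

```text
time: 2.85
eef_pos: [0.4514, -0.3127, 0.0748]
eef_rot: [0.531, -0.469, 0.465, -0.531]
force: [-0.0, 0.6, -0.6]
gripper_width: 0.997
```

>>> carry_out(
  plan=[0,0,0,0,0,0,0,0,0,0,0,0,0,0,0,0,0,0,0,0,0,0,0,0,0,0,0,0,0,0,0,0,0,0,0,0,0,0,0,0,0,0],
  hand=20,
)

```text
time: 3.55
eef_pos: [0.4549, -0.3145, 0.0802]
eef_rot: [-0.531, 0.466, -0.468, 0.531]
force: [0.7, -0.3, 6.8]
gripper_width: 0.593
```

>>> carry_out(
  plan=[0,-25,0,0,0,0,0,-35,0,0,0,0,0,-35,0,0,0,0,0,0,0,0,0,0],
)

```text
time: 3.95
eef_pos: [0.4561, -0.3152, 0.1789]
eef_rot: [-0.531, 0.464, -0.47, 0.531]
force: [0.2, -0.6, -1.4]
gripper_width: 0.596
```

```bash
python3 -c "
from h import *
go([.4742,-.0355,.17],Rdown())
t=snap('top','t2');s=snap('side','s2')
cv2.imwrite('pics/v2.png',np.hstack([cv2.resize(t[170:330,360:560],(400,320)),cv2.resize(s[100:260,370:570],(400,320))]))"
```

```text
t 3.95 pos [ 0.4561 -0.3152  0.1789] F [ 0.1812 -0.5998 -1.4212] w 0.5962309769274852
rotvec [-0.0061 -0.      0.0059] | shift in present axes mm [-275.1447    7.6031   53.5714] | in target axes [-275.0956    8.8988   53.6242]
```

View pics/v2.png

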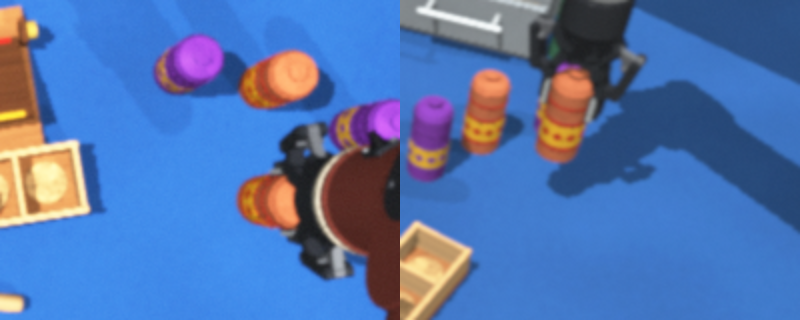

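The picture shows jar B lifted and upright in the jaws, and nothing else has been disturbed. I'll check where it sits along the row relative to the TCP.

```bash
cat >> h.py <<'E'
def bear(im,box,lo=(3,110,60),hi=(34,255,255)):
    "side-view bearing plane of an upright jar seen in box; returns camera xy, bearing, range from width"
    x,y,w,h=box;K=4;b=cv2.resize(im,None,fx=K,fy=K,interpolation=cv2.INTER_CUBIC)
    m=np.zeros(b.shape[:2],np.uint8);sl=np.s_[y*K:(y+h)*K,x*K:(x+w)*K];m[sl]=mask(b[sl],lo,hi)
    m=cv2.morphologyEx(m,cv2.MORPH_OPEN,np.ones((9,9)))
    c=max(cv2.findContours(m,0,1)[0],key=cv2.contourArea)[:,0]
    d=np.array([ray("side",(p+.5)/K-.5)[1] for p in c]);g=np.arctan2(d[:,1],d[:,0]);o=ray("side",(0,0))[0]
    return o[:2],(g.min()+g.max())/2,.026/np.sin(np.ptp(g)/2)
def off(X,b): return 1e3*(np.asarray(X)[:2]-b[0])@[-np.sin(b[1]),np.cos(b[1])]
E
python3 -c "
from h import *
im=cv2.imread('pics/s2.png')
b=bear(im,(432,155,40,40)); p=ctrl.sense()['eef_pos']; print(b,'tcp off mm (left +)',off(p,b), 'left dir',[-np.sin(b[1]),np.cos(b[1])])
b0=bear(cv2.imread('pics/s1.png'),(425,187,40,25));print(b0,off([.4545,-.312],b0))
"
```

```text
(array([0.0548, 0.5839]), np.float64(-1.1454035834493093), np.float64(0.8975621241638423)) tcp off mm (left +) -6.962428387549224 left dir [np.float64(0.9108767264522719), np.float64(0.4126785543344758)]
(array([0.0548, 0.5839]), np.float64(-1.1487748978508365), np.float64(1.0056590427401513)) -2.316725401616429
```

>>> carry_out(
  plan=[-30,0,6,0,0,0,-35,0,6,0,0,0,-35,0,6,0,0,0,-35,0,6,0,0,0,-35,0,6,0,0,0,-35,0,6,0,0,0,-35,0,6,0,0,0,-35,0,11,0,0,0,0,0,0,0,0,0,0,0,0,0,0,0],
)

```text
time: 5.05
eef_pos: [0.4705, -0.0337, 0.1723]
eef_rot: [0.532, -0.467, 0.466, -0.531]
force: [-0.7, -0.8, -1.5]
gripper_width: 0.6
```

```bash
python3 -c "
from h import *
go([.4742,-.0355,.100],Rdown())
t=snap('top','t3');s=snap('side','s3')
cv2.imwrite('pics/v3.png',np.hstack([cv2.resize(t[180:320,260:435],(400,320)),cv2.resize(s[150:310,280:480],(400,320))]))"
```

```text
t 5.05 pos [ 0.4705 -0.0337  0.1723] F [-0.7394 -0.8346 -1.4724] w 0.5999161471188186
rotvec [ 0.0018  0.0022 -0.0004] | shift in present axes mm [ 2.2969 72.2508  3.5553] | in target axes [ 2.2572 72.2582  3.4274]
```

View pics/v3.png

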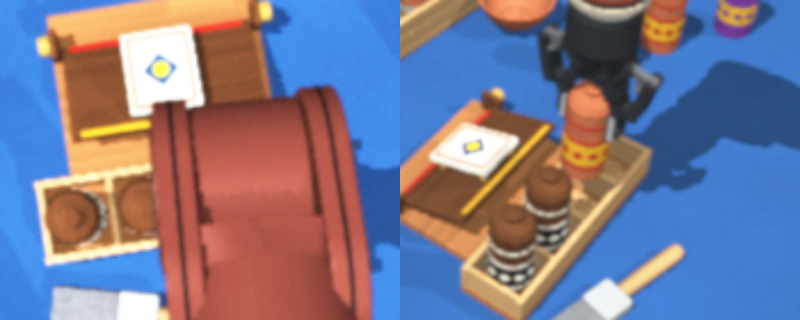

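```bash
python3 -c "
from h import *
im=cv2.imread('pics/s3.png'); p=ctrl.sense()['eef_pos']
hs=cv2.cvtColor(im,cv2.COLOR_BGR2HSV)
for v in (206,212,222,227,231,235): print(v,[(u,)+tuple(hs[v,u].tolist()) for u in list(range(357,366))+list(range(380,390))])
for b in ((352,224,36,8),(352,218,36,6),(352,230,36,6)):
  q=bear(im,b,(3,110,60),(34,255,255)); print(b,q[1:],off(p,q),[-np.sin(q[1]),np.cos(q[1])])
print(proj('side',[*p[:2],.1]),proj('side',[*p[:2],.15]),proj('side',[*p[:2],.12]))
"
```

```text
206 [(357, 108, 172, 200), (358, 108, 158, 198), (359, 109, 113, 190), (360, 109, 57, 178), (361, 137, 12, 155), (362, 2, 63, 150), (363, 5, 132, 155), (364, 8, 158, 165), (365, 9, 157, 174), (380, 9, 157, 223), (381, 9, 156, 220), (382, 9, 157, 210), (383, 9, 155, 189), (384, 8, 143, 146), (385, 6, 101, 93), (386, 165, 18, 56), (387, 109, 38, 54), (388, 107, 34, 52), (389, 110, 31, 50)]
212 [(357, 114, 110, 156), (358, 109, 159, 189), (359, 108, 172, 200), (360, 110, 148, 193), (361, 123, 90, 164), (362, 166, 84, 140), (363, 5, 128, 157), (364, 8, 160, 169), (365, 7, 169, 177), (380, 9, 157, 162), (381, 8, 158, 155), (382, 7, 147, 144), (383, 5, 74, 135), (384, 0, 9, 149), (385, 98, 6, 165), (386, 96, 9, 146), (387, 102, 13, 102), (388, 100, 24, 64), (389, 108, 27, 47)]
222 [(357, 11, 122, 125), (358, 8, 93, 118), (359, 9, 88, 127), (360, 13, 127, 148), (361, 14, 175, 168), (362, 14, 195, 188), (363, 17, 201, 203), (364, 20, 200, 217), (365, 21, 198, 222), (380, 15, 194, 180), (381, 18, 198, 188), (382, 20, 199, 186), (383, 19, 192, 174), (384, 16, 174, 163), (385, 14, 143, 150), (3
[... 1148 characters left out ...]
, 122, 148), (384, 16, 121, 147), (385, 16, 122, 148), (386, 16, 121, 150), (387, 16, 122, 150), (388, 16, 124, 148), (389, 16, 122, 150)]
(352, 224, 36, 8) (np.float64(-0.968383722650457), np.float64(0.47687147775071737)) -8.21190458029254 [np.float64(0.8239709554624566), np.float64(0.5666320362936483)]
(352, 218, 36, 6) (np.float64(-0.9786290216127999), np.float64(0.6456313798707253)) -0.5703602355034726 [np.float64(0.8297329243646762), np.float64(0.558160616870487)]
(352, 230, 36, 6) (np.float64(-0.9702321290878877), np.float64(0.474988610630419)) -6.833295136656764 [np.float64(0.8250169135777881), np.float64(0.5651080359635496)]
[373.1381 228.0417] [375.2969 212.6484] [373.9836 222.0125]
```

>>> carry_out(
  plan=[3,0,3,0,0,0,0,20,0,0,0,0,0,20,0,0,0,0,0,0,0,0,0,0,0,0,0,0,0,0],
)

```text
time: 5.65
eef_pos: [0.4746, -0.0376, 0.1334]
eef_rot: [0.531, -0.468, 0.467, -0.531]
force: [-0.4, -0.3, -1.0]
gripper_width: 0.594
```

>>> carry_out(
  plan=[0,8,0,0,0,0,0,8,0,0,0,0,0,7,0,0,0,0,0,6,0,0,0,0,0,0,0,0,0,0],
)

```text
time: 6.15
eef_pos: [0.474, -0.0369, 0.1034]
eef_rot: [0.531, -0.467, 0.466, -0.531]
force: [0.5, 0.7, -2.1]
gripper_width: 0.596
```

```bash
python3 -c "
from h import *
go([.4742,-.0365,.093],Rdown());print(ctrl.sense()['wrist_torque'])"
```

```text
t 6.15 pos [ 0.474  -0.0369  0.1034] F [ 0.4513  0.706  -2.1217] w 0.5958858474242732
rotvec [ 0.0015  0.0001 -0.0006] | shift in present axes mm [-0.3444 10.368   0.2677] | in target axes [-0.3503 10.3682  0.2522]
[ 0.0414 -0.0063  0.028 ]
```

>>> carry_out(
  plan=[0,5,0,0,0,0,0,3,0,0,0,0,0,2,0,0,0,0,0,0,0,0,0,0],
)

```text
time: 6.55
eef_pos: [0.4745, -0.0369, 0.0941]
eef_rot: [0.531, -0.467, 0.467, -0.531]
force: [0.5, 0.6, -2.1]
gripper_width: 0.594
```

```bash
python3 -c "
from h import *
go([.4742,-.0365,.093],Rdown())"
```

```text
t 6.55 pos [ 0.4745 -0.0369  0.0941] F [ 0.5047  0.5784 -2.1381] w 0.5942914546812179
rotvec [ 0.0004  0.     -0.0002] | shift in present axes mm [-0.4571  1.0715 -0.1961] | in target axes [-0.4573  1.0714 -0.1965]
```

>>> carry_out(
  plan=[0,1,0,0,0,0,0,1,0,0,0,0,0,0,0,0,0,0],
)

```text
time: 6.85
eef_pos: [0.4749, -0.0369, 0.0931]
eef_rot: [0.531, -0.467, 0.467, -0.531]
force: [-3.3, 0.3, 7.5]
gripper_width: 0.596
```

Touched down. Release and lift.

>>> carry_out(
  plan=[0,0,0,0,0,0,0,0,0,0,0,0,0,0,0,0,0,0,0,0,0,0,0,0,0,0,0,0,0,0],
  hand=80,
)

```text
time: 7.35
eef_pos: [0.4746, -0.037, 0.0923]
eef_rot: [-0.531, 0.467, -0.467, 0.531]
force: [-0.2, 0.7, 0.0]
gripper_width: 0.935
```

>>> carry_out(
  plan=[0,-20,0,0,0,0,0,-35,0,0,0,0,0,-40,0,0,0,0,0,-40,0,0,0,0,30,-20,0,0,0,0,35,0,0,0,0,0,35,0,0,0,0,0,35,0,0,0,0,0,35,0,10,0,0,0,35,0,10,0,0,0],
)

```text
time: 8.35
eef_pos: [0.5207, -0.2393, 0.2474]
eef_rot: [0.531, -0.467, 0.467, -0.531]
force: [0.2, 0.1, -0.6]
gripper_width: 0.94
```

```bash
python3 -c "
from h import *
go([.585,-.352,.22],Rdown())
t=snap('top','t4');s=snap('side','s4')
cv2.imwrite('pics/v4.png',np.hstack([cv2.resize(t[180:320,260:435],(400,320)),cv2.resize(s[150:310,280:480],(400,320))]))"
```

```text
t 8.35 pos [ 0.5207 -0.2393  0.2474] F [ 0.2212  0.1191 -0.5953] w 0.9398230850670819
rotvec [ 0.     -0.0005  0.0004] | shift in present axes mm [119.9061  27.4085  49.4042] | in target axes [119.9428  27.3581  49.3431]
```

View pics/v4.png

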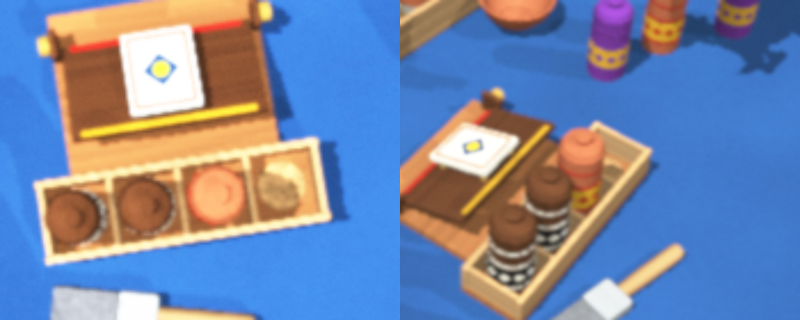

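Jar B stands upright in the third cell, with its lid at (354,264) in the top image. Now jar A.

>>> carry_out(
  plan=[24,0,10,0,0,0,24,0,10,0,0,0,24,0,10,0,0,0,24,0,10,0,0,0,24,0,9,0,0,0,0,30,0,0,0,0,0,35,0,0,0,0,0,0,0,0,0,0],
  hand=85,
)

```text
time: 9.25
eef_pos: [0.5821, -0.3491, 0.1769]
eef_rot: [0.532, -0.47, 0.464, -0.531]
force: [-0.1, -0.3, -1.0]
gripper_width: 0.994
```

>>> carry_out(
  plan=[0,30,0,0,0,0,0,30,0,0,0,0,0,30,0,0,0,0,0,14,0,0,0,0,0,0,0,0,0,0,0,0,0,0,0,0],
)

```text
time: 9.85
eef_pos: [0.5854, -0.3507, 0.0802]
eef_rot: [-0.531, 0.466, -0.468, 0.531]
force: [-0.6, 0.2, 0.8]
gripper_width: 0.996
```

>>> carry_out(
  plan=[0,0,0,0,0,0,0,0,0,0,0,0,0,0,0,0,0,0,0,0,0,0,0,0,0,0,0,0,0,0,0,0,0,0,0,0,0,0,0,0,0,0],
  hand=20,
)

```text
time: 10.55
eef_pos: [0.5854, -0.3508, 0.08]
eef_rot: [-0.531, 0.466, -0.468, 0.531]
force: [0.3, 0.3, 6.6]
gripper_width: 0.594
```

>>> carry_out(
  plan=[0,-25,0,0,0,0,0,-35,0,0,0,0,0,-35,0,0,0,0,0,0,0,0,0,0],
)

```text
time: 10.95
eef_pos: [0.5868, -0.3514, 0.1791]
eef_rot: [-0.53, 0.464, -0.47, 0.532]
force: [1.4, 0.1, -3.9]
gripper_width: 0.597
```

```bash
python3 -c "
from h import *
go([.4835,-.1035,.175],Rdown())"
```

```text
t 10.95 pos [ 0.5868 -0.3514  0.1791] F [ 1.4376  0.1025 -3.8542] w 0.5973769067498162
rotvec [-0.0064 -0.0001  0.0048] | shift in present axes mm [-259.08      2.44    -70.8394] | in target axes [-259.0709    4.1445  -70.7934]
```

>>> carry_out(
  plan=[0,-15,-24,0,0,0,0,-15,-24,0,0,0,-20,0,-23,0,0,0,-40,0,0,0,0,0,-40,0,0,0,0,0,-40,0,0,0,0,0,-40,0,0,0,0,0,-40,0,0,0,0,0,-39,0,0,0,0,0,0,0,0,0,0,0],
)

```text
time: 11.95
eef_pos: [0.4802, -0.0967, 0.2028]
eef_rot: [-0.533, 0.466, -0.464, 0.533]
force: [-0.4, -0.2, -3.4]
gripper_width: 0.593
```

>>> carry_out(
  plan=[0,30,0,0,0,0,0,0,0,0,0,0,0,0,0,0,0,0],
)

```text
time: 12.25
eef_pos: [0.4803, -0.1029, 0.1728]
eef_rot: [0.531, -0.468, 0.466, -0.531]
force: [0.8, 0.2, -3.0]
gripper_width: 0.593
```

```bash
python3 -c "
from h import *
go([.4835,-.1035,.093],Rdown())"
```

```text
t 12.25 pos [ 0.4803 -0.1029  0.1728] F [ 0.7918  0.205  -3.0305] w 0.5933707566393543
rotvec [ 0.0021 -0.0004 -0.0011] | shift in present axes mm [ 1.0974 79.8054  3.29  ] | in target axes [ 1.0079 79.8134  3.1193]
```

>>> carry_out(
  plan=[0,0,3,0,0,0,0,20,0,0,0,0,0,20,0,0,0,0,0,10,0,0,0,0,0,10,0,0,0,0,0,7,0,0,0,0,0,6,0,0,0,0,0,0,0,0,0,0],
)

```text
time: 13.05
eef_pos: [0.4838, -0.1023, 0.0999]
eef_rot: [0.531, -0.467, 0.467, -0.531]
force: [-0.4, 0.4, -3.4]
gripper_width: 0.597
```

>>> carry_out(
  plan=[0,3,0,0,0,0,0,2,0,0,0,0,0,1,0,0,0,0,0,0,0,0,0,0],
)

```text
time: 13.45
eef_pos: [0.484, -0.1023, 0.0943]
eef_rot: [-0.531, 0.467, -0.467, 0.531]
force: [0.9, -0.6, -3.3]
gripper_width: 0.596
```

>>> carry_out(
  plan=[0,1,0,0,0,0,0,1,0,0,0,0,0,0,0,0,0,0],
)

```text
time: 13.75
eef_pos: [0.4843, -0.1023, 0.0929]
eef_rot: [-0.531, 0.467, -0.467, 0.531]
force: [-1.5, -0.8, 3.8]
gripper_width: 0.598
```

>>> carry_out(
  plan=[0,0,0,0,0,0,0,0,0,0,0,0,0,0,0,0,0,0,0,0,0,0,0,0,0,0,0,0,0,0],
  hand=80,
)

```text
time: 14.25
eef_pos: [0.4841, -0.1023, 0.0923]
eef_rot: [-0.531, 0.467, -0.467, 0.531]
force: [0.5, -0.2, 0.3]
gripper_width: 0.938
```

>>> carry_out(
  plan=[0,-20,0,0,0,0,0,-35,0,0,0,0,0,-40,0,0,0,0,0,-40,0,0,0,0,0,-25,0,0,0,0,0,0,0,0,0,0],
)

```text
time: 14.85
eef_pos: [0.4858, -0.1024, 0.2562]
eef_rot: [-0.53, 0.465, -0.469, 0.532]
force: [-0.2, -0.7, 0.5]
gripper_width: 0.935
```

Run:
```python
from m2 import *
print("q",ctrl.sense()["q"])
t5=snap("top","t5")
hs=cv2.cvtColor(cv2.imread("pics/top0.png"),cv2.COLOR_BGR2HSV);print([(u,)+tuple(hs[267,u].tolist()) for u in range(178,212,2)])
c=comp("top",(187,266),[0,150,215],[9,255,255],1,(176,240,45,55));q=quad(c);W=np.array([onz("top",u,.054) for u in q])
print("ribtop",q.round(1).tolist(),W[:,:2].tolist(),"ctr",W.mean(0),[np.linalg.norm(W[i]-W[i-1]).round(4) for i in range(4)])
c=comp("top",(203,266),[8,30,120],[35,200,255],1,(176,240,45,55));q=quad(c);W=np.array([onz("top",u,.012) for u in q])
print("plate",q.round(1).tolist(),W[:,:2].tolist(),[np.linalg.norm(W[i]-W[i-1]).round(4) for i in range(4)])
c=comp("side",(243,341),[0,150,215],[9,255,255],1,(215,320,65,60));print("side ribtop",quad(c).round(1).tolist())
S=R.from_euler("z",0)
for b in([[0,0]],):pass
```

```text
q [ 0.6688  0.047  -0.5628  1.8044  0.0275  1.2913  0.227 ]
[(178, 108, 172, 230), (180, 18, 49, 248), (182, 24, 75, 254), (184, 5, 169, 255), (186, 2, 194, 255), (188, 1, 197, 255), (190, 1, 199, 254), (192, 1, 210, 241), (194, 1, 216, 119), (196, 1, 196, 112), (198, 14, 134, 185), (200, 17, 121, 206), (202, 16, 121, 200), (204, 16, 122, 207), (206, 17, 119, 205), (208, 3, 40, 115), (210, 109, 186, 144)]
ribtop [[191.6, 253.0], [193.0, 279.4], [184.4, 279.4], [182.8, 254.0]] [[0.510596400819428, 0.3216622054337262], [0.4525546100075, 0.3190303235843738], [0.45306036939214445, 0.3379462305186167], [0.5087993005378852, 0.3410745087707233]] ctr [0.4813 0.3299 0.054 ] [np.float64(0.0195), np.float64(0.0581), np.float64(0.0189), np.float64(0.0558)]
plate [[207.0, 248.6], [208.6, 283.1], [180.6, 284.9], [179.1, 250.5]] [[0.521785592323409, 0.29893491152182733], [0.44301148946522967, 0.2961540703833808], [0.4404745150417457, 0.360463667798001], [0.5191751273311314, 0.36342942773824055]] [np.float64(0.0645), np.float64(0.0788), np.float64(0.0644), np.float64(0.0788)]
side ribtop [[240.2, 329.3], [259.4, 346.3], [252.1, 353.6], [233.2, 336.9]]
```

>>> carry_out(
  plan=[0,0,0,0,-0.148,0,0,0,0,0,-0.148,0,0,0,0,0,-0.148,0,0,0,0,0,-0.148,0,0,0,0,0,-0.148,0,0,0,0,0,-0.148,0,0,0,0,0,-0.148,0,0,0,0,0,-0.148,0,0,0,0,0,-0.148,0,0,0,0,0,-0.147,0],
)

```text
time: 15.9
eef_pos: [0.4833, -0.1022, 0.2508]
eef_rot: [-0.707, -0.014, 0.016, 0.707]
force: [-0.6, -0.8, 0.5]
gripper_width: 0.939
```

>>> carry_out(
  plan=[1,0,43,0,0,0,1,0,43,0,0,0,1,0,43,0,0,0,1,0,43,0,0,0,1,0,43,0,0,0,1,0,43,0,0,0,1,0,43,0,0,0,1,0,43,0,0,0,1,0,43,0,0,0,1,0,43,0,0,0],
  hand=60,
)

```text
time: 16.9
eef_pos: [0.4779, 0.329, 0.2508]
eef_rot: [0.707, 0.012, -0.013, -0.707]
force: [0.6, -1.0, -0.7]
gripper_width: 0.705
```

Run:
```python
from h import *
go([.481,.330,.039],Rdown(1.607)); print(ctrl.sense()["q"])
t=snap("top","t6")
cv2.imwrite('pics/v6.png',np.hstack([cv2.resize(t[180:320,260:435],(400,320)),cv2.resize(cv2.imread('pics/t5.png')[180:320,260:435],(400,320))]))
```

```text
t 16.9 pos [0.4779 0.329  0.2508] F [ 0.5532 -1.0399 -0.7071] w 0.7051217224219832
rotvec [ 0.0007 -0.0004 -0.0017] | shift in present axes mm [  3.466  211.8121   1.0049] | in target axes [  3.1144 211.8182   0.8557]
[ 0.0824  0.3224 -0.9299  1.6053  0.2627  1.3484  0.725 ]
```

View pics/v6.png

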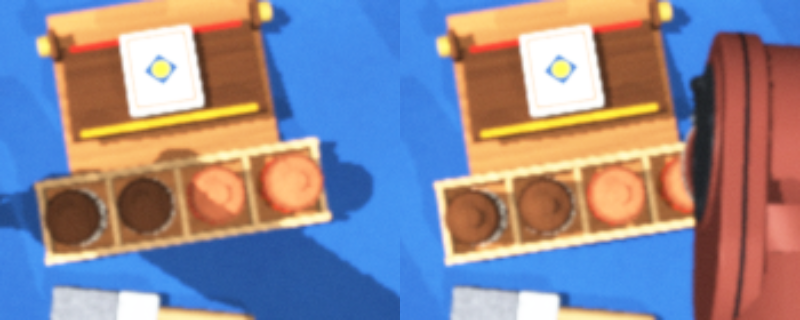

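Both jars are upright in the two right-hand cells, with lids at (355,263) and (387,260). Now down to the block.

>>> carry_out(
  plan=[3,35,1,0,0,0,0,35,0,0,0,0,0,35,0,0,0,0,0,35,0,0,0,0,0,35,0,0,0,0,0,22,0,0,0,0,0,14,0,0,0,0,0,0,0,0,0,0],
)

```text
time: 17.75
eef_pos: [0.4799, 0.328, 0.0389]
eef_rot: [0.708, 0.012, -0.014, -0.706]
force: [-0.1, 0.5, -0.1]
gripper_width: 0.702
```

>>> carry_out(
  plan=[0,0,0,0,0,0,0,0,0,0,0,0,0,0,0,0,0,0,0,0,0,0,0,0,0,0,0,0,0,0,0,0,0,0,0,0,0,0,0,0,0,0],
  hand=5,
)

```text
time: 18.45
eef_pos: [0.4822, 0.3296, 0.0428]
eef_rot: [-0.707, -0.014, 0.012, 0.707]
force: [-0.9, -0.5, 7.0]
gripper_width: 0.25
```

Run:
```python
from h import *
go([.481,.330,.039],Rdown(1.607))
```

```text
t 18.45 pos [0.4822 0.3296 0.0428] F [-0.8877 -0.4942  6.9643] w 0.25021286832393985
rotvec [-0.0012 -0.0001  0.0022] | shift in present axes mm [-1.2219  3.8293  0.398 ] | in target axes [-1.2132  3.8316  0.4025]
```

>>> carry_out(
  plan=[0,-15,0,0,0,0,0,-35,0,0,0,0,0,-40,0,0,0,0,0,-40,0,0,0,0,0,-25,0,0,0,0,0,0,0,0,0,0],
)

```text
time: 19.05
eef_pos: [0.4825, 0.3303, 0.2011]
eef_rot: [-0.706, -0.015, 0.011, 0.708]
force: [0.4, 0.4, -2.0]
gripper_width: 0.247
```

Run:
```python
from m2 import *
def cen(k,box,lo,hi,n=1):
    m=mask(I[k],lo,hi);x,y,w,h=[K*v for v in box];z=np.zeros_like(m);z[y:y+h,x:x+w]=m[y:y+h,x:x+w]
    c=max(cv2.findContours(z,0,1)[0],key=cv2.contourArea);r=cv2.minAreaRect(c);M=cv2.moments(c)
    b=cv2.boxPoints(r);L=[(b[i]+b[(i+1)%4])/2 for i in range(4)];
    e=[(L[0],L[2]),(L[1],L[3])];e=max(e,key=lambda v:np.linalg.norm(v[0]-v[1]))
    e=sorted(up(e).tolist())
    return up([M["m10"]/M["m00"],M["m01"]/M["m00"]]),(np.array(r[1])/K).round(1),np.round(e,1)
for nm,bt,bs,lo,hi in(("dot",(318,200,24,22),(302,214,28,22),[18,90,120],[34,255,255]),
  ("blue",(318,200,24,22),(302,214,28,22),[95,80,60],[125,255,255]),
  ("yel",(290,222,90,26),(298,205,68,60),[20,140,140],[32,255,255]),
  ("red",(283,180,100,30),(270,190,75,70),[0,170,130],[7,255,255]),
  ("knobL",(275,192,15,16),(265,240,22,20),[18,80,120],[32,255,255]),("knobR",(366,175,18,18),(314,188,22,18),[18,80,120],[32,255,255])):
    try:
        a=cen("top",bt,lo,hi);b=cen("side",bs,lo,hi);print(nm,a[1],b[1],"ctr",tri(a[0],b[0]))
        if nm in("yel","red"):
            print("  ends",a[2].tolist(),b[2].tolist())
            for i,j in((0,0),(1,1)):print("   ",tri(a[2][i],b[2][j]))
    except ValueError as e: print(nm,e)
for pt,ps in(((188,266.5),(246.2,341.5)),): print("ribtop",tri(pt,ps))
```

```text
dot [6.2 6.5] [3.8 6.2] ctr (array([0.5973, 0.0155, 0.0598]), np.float64(0.0030163600814293846))
blue max() iterable argument is empty
yel [ 4.  78.4] [ 3.  60.5] ctr (array([0.5499, 0.0084, 0.0488]), np.float64(0.005632626123364641))
  ends [[295.0, 238.4], [372.4, 226.1]] [[311.4, 256.2], [353.2, 212.5]]
    (array([0.5369, 0.0934, 0.0557]), np.float64(0.002170693366677103))
    (array([ 0.5597, -0.0761,  0.0541]), np.float64(0.003781329464981888))
red [ 4.2 21.9] [ 3.  21.2] ctr (array([0.6237, 0.0811, 0.0334]), np.float64(0.0003846790120802603))
  ends [[289.4, 201.5], [311.2, 198.9]] [[281.7, 246.9], [296.7, 231.9]]
    (array([0.6228, 0.1064, 0.0271]), np.float64(0.0013206856096064441))
    (array([0.6247, 0.0558, 0.0383]), np.float64(0.00026513912973685137))
knobL [7.8 4.8] [8.5 7.9] ctr (array([0.6276, 0.1298, 0.0294]), np.float64(0.0022352920827111832))
knobR [8.4 5.3] [5.4 3.5] ctr (array([ 0.6541, -0.0879,  0.0359]), np.float64(0.0021076688272952822))
ribtop (array([0.4821, 0.3324, 0.0483]), np.float64(0.002371962430967984))
```

```bash
cat >> h.py <<'E'
SX=-np.array([np.cos(YAW),np.sin(YAW),0]);SY=np.array([np.sin(YAW),-np.cos(YAW),0])
def Rpress(th):
    ux=SX*np.cos(th)+np.array([0,0,np.sin(th)]);n=np.cross(ux,SY)
    z=-SY;y=-n;return np.c_[np.cross(y,z),y,z],n
def tcp_for(sole,th,dx=-.0012,h=.0428):
    Rt,n=Rpress(th);return np.asarray(sole)+h*n-dx*Rt[:,0],Rt,n
def sole(dx=-.0012,h=.0428):
    s=ctrl.sense();Rm=R.from_quat(s["eef_rot"]).as_matrix();return s["eef_pos"]+Rm@[dx,h,0],Rm
E
python3 - <<'E'
from h import *
th=.29;Rt,n=Rpress(th);print(Rt,n)
p,Rt,n=tcp_for([.5967,.015,.0603],th);print("touch tcp",p,"hover",p+.06*n);go(p+.06*n,Rt);print(ctrl.sense()["q"],ctrl.sense()["wrist_torque"])
E
```

```text
[[ 0.9504 -0.2836 -0.1277]
 [ 0.1223 -0.0365  0.9918]
 [-0.286  -0.9582 -0.    ]] [0.2836 0.0365 0.9582]
touch tcp [0.61   0.0167 0.101 ] hover [0.627  0.0189 0.1585]
t 19.05 pos [0.4825 0.3303 0.2011] F [ 0.423   0.3864 -1.9899] w 0.24671435391338642
rotvec [-0.0157 -0.0907  0.2957] | shift in present axes mm [ 132.8094   42.6132 -316.5316] | in target axes [ 111.4235   11.2909 -327.2671]
[ 0.0686  0.3652 -0.9158  1.6665  0.3049  1.2543  0.6973] [ 0.0056 -0.0487  0.0381]
```

>>> carry_out(
  plan=[15,0,-35,0,0,0,15,0,-35,0,0,0,15,0,-35,0,0,0,15,0,-35,0,0,0,15,0,-35,0,0,0,15,0,-35,0,0,0,15,0,-35,0,0,0,15,0,-35,0,0,0,13,0,-36,0,0,0,0,0,0,0,0,0],
)

```text
time: 20.05
eef_pos: [0.6267, 0.0102, 0.1947]
eef_rot: [0.708, 0.009, -0.01, -0.706]
force: [-0.6, 0.1, -2.6]
gripper_width: 0.245
```

>>> carry_out(
  plan=[0,0,0,-0.004,-0.023,0.074,0,0,0,-0.004,-0.023,0.074,0,0,0,-0.004,-0.023,0.074,0,0,0,-0.004,-0.022,0.074,0,0,0,0,0,0,0,0,0,0,0,0],
)

```text
time: 20.65
eef_pos: [0.6256, 0.0184, 0.1954]
eef_rot: [0.705, -0.059, -0.149, -0.691]
force: [0.7, -0.1, -2.1]
gripper_width: 0.251
```

Run:
```python
from h import *
p,Rt,n=tcp_for([.5967,.015,.0603],.29);go(p+.015*n,Rt);print(ctrl.sense()["q"],ctrl.sense()["wrist_torque"])
t=snap('top','t7');s=snap('side','s7')
cv2.imwrite('pics/v7.png',np.hstack([cv2.resize(t[140:300,260:460],(400,320)),cv2.resize(s[150:310,230:430],(400,320))]))
```

```text
t 20.65 pos [0.6256 0.0184 0.1954] F [ 0.6579 -0.1362 -2.0612] w 0.25053637391310346
rotvec [ 0.0017 -0.0002 -0.006 ] | shift in present axes mm [12.4014 79.8804  0.4265] | in target axes [11.9198 79.9543  0.285 ]
[ 0.3664  0.6356 -0.7394  1.3111  0.3555  1.6402  1.3398] [ 0.0904 -0.4153  0.0057]
```

View pics/v7.png

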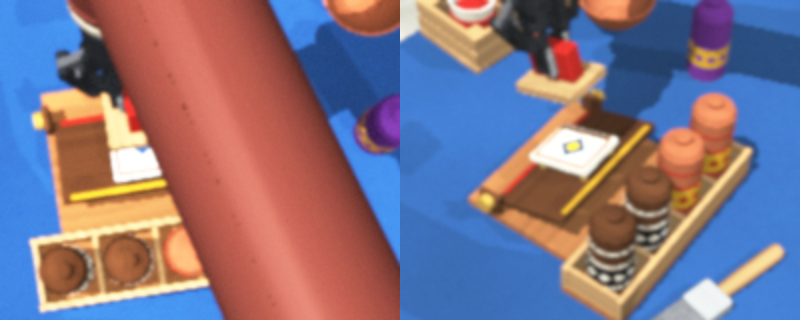

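The four jars all stand upright. The block hangs tilted above the board, clear of everything.

>>> carry_out(
  plan=[4,20,0,0,0,0,4,20,0,0,0,0,4,20,0,0,0,0,0,10,0,0,0,0,0,0,0,0,0,0,0,0,0,0,0,0],
)

```text
time: 21.35
eef_pos: [0.6171, 0.0165, 0.127]
eef_rot: [0.706, -0.059, -0.148, -0.69]
force: [-0.2, 0.1, -2.7]
gripper_width: 0.249
```

```bash
cat > st.py <<'E'
from h import *
p,Rt,n=tcp_for([.5967,.015,.0603],.29);go(p,Rt)
F=[];T=[]
s=ctrl.sense();s0,Rm=sole();print("sole",s0,"tilt",np.arcsin(-Rm[2,0]),"F tool",Rm.T@s["force"],"tau",s["wrist_torque"],"tau tool",Rm.T@s["wrist_torque"])
E
python3 st.py; python3 st.py
```

```text
t 21.35 pos [0.6171 0.0165 0.127 ] F [-0.2281  0.1361 -2.7494] w 0.2493355701988324
rotvec [ 0.0026 -0.0009 -0.0049] | shift in present axes mm [ 0.7932 26.9584  1.2014] | in target axes [ 0.6626 26.965   1.1312]
sole [0.6037 0.0146 0.0864] tilt 0.2948811652190055 F tool [0.599  2.6909 0.1716] tau [ 0.0612 -0.4579  0.0043] tau tool [ 0.0013 -0.0035 -0.462 ]
t 21.35 pos [0.6171 0.0165 0.127 ] F [-0.2281  0.1361 -2.7494] w 0.2493355701988324
rotvec [ 0.0026 -0.0009 -0.0049] | shift in present axes mm [ 0.7932 26.9584  1.2014] | in target axes [ 0.6626 26.965   1.1312]
sole [0.6037 0.0146 0.0864] tilt 0.2948811652190055 F tool [0.599  2.6909 0.1716] tau [ 0.0612 -0.4579  0.0043] tau tool [ 0.0013 -0.0035 -0.462 ]
```

>>> carry_out(
  plan=[1,7,1,0,0,0,0,7,0,0,0,0,0,4,0,0,0,0,0,0,0,0,0,0,0,0,0,0,0,0],
)

```text
time: 21.85
eef_pos: [0.6125, 0.017, 0.1083]
eef_rot: [0.705, -0.059, -0.149, -0.69]
force: [-0.3, -0.1, -1.8]
gripper_width: 0.247
```

>>> carry_out(
  plan=[0,2,0,0,0,0,0,2,0,0,0,0,0,0,0,0,0,0,0,0,0,0,0,0],
)

```text
time: 22.25
eef_pos: [0.6113, 0.0168, 0.1045]
eef_rot: [0.705, -0.059, -0.149, -0.69]
force: [0.6, 0.6, -2.1]
gripper_width: 0.253
```

```bash
python3 st.py
```

```text
t 22.25 pos [0.6113 0.0168 0.1045] F [ 0.6359  0.5693 -2.1216] w 0.2531408992127867
rotvec [ 0.0024 -0.0005 -0.0065] | shift in present axes mm [-0.2508  3.7748  0.0443] | in target axes [-0.2751  3.7731  0.0354]
sole [0.5978 0.015  0.0639] tilt 0.29646178242472726 F tool [1.2922 1.8224 0.4885] tau [ 0.0916 -0.4424 -0.0025] tau tool [ 0.0338 -0.0066 -0.4504]
```

>>> carry_out(
  plan=[0,1,0,0,0,0,0,1,0,0,0,0,0,0,0,0,0,0,0,0,0,0,0,0],
)

```text
time: 22.65
eef_pos: [0.6108, 0.0167, 0.1026]
eef_rot: [0.705, -0.059, -0.149, -0.69]
force: [0.5, -0.7, -2.3]
gripper_width: 0.246
```

>>> carry_out(
  plan=[0,1,0,0,0,0,0,1,0,0,0,0,0,0,0,0,0,0,0,0,0,0,0,0],
)

```text
time: 23.05
eef_pos: [0.6104, 0.0167, 0.1009]
eef_rot: [0.705, -0.059, -0.149, -0.69]
force: [0.3, 0.2, -0.5]
gripper_width: 0.247
```

```bash
python3 st.py
```

```text
t 23.05 pos [0.6104 0.0167 0.1009] F [ 0.2896  0.2457 -0.5168] w 0.24716550461845918
rotvec [ 0.0024 -0.0005 -0.0059] | shift in present axes mm [-0.3748  0.0541  0.0441] | in target axes [-0.375   0.0519  0.0441]
sole [0.5969 0.0149 0.0603] tilt 0.2959261913523038 F tool [0.4554 0.4009 0.208 ] tau [ 0.0633 -0.417   0.0138] tau tool [ 0.0054 -0.0149 -0.4217]
```

>>> carry_out(
  plan=[0,1,0,0,0,0,0,1,0,0,0,0,0,0,0,0,0,0,0,0,0,0,0,0],
)

```text
time: 23.45
eef_pos: [0.6098, 0.0167, 0.0991]
eef_rot: [0.706, -0.059, -0.149, -0.69]
force: [1.7, 0.1, 1.9]
gripper_width: 0.249
```

```bash
python3 st.py
```

```text
t 23.45 pos [0.6098 0.0167 0.0991] F [1.6685 0.1238 1.9275] w 0.24928568798811934
rotvec [ 0.0025 -0.0006 -0.0057] | shift in present axes mm [-0.4032 -1.8253  0.0286] | in target axes [-0.3927 -1.8275  0.0333]
sole [0.5963 0.0148 0.0585] tilt 0.2957350529002272 F tool [ 1.0364 -2.3305 -0.0953] tau [ 0.0686 -0.3204 -0.0387] tau tool [ 0.0374  0.0299 -0.3264]
```

>>> carry_out(
  plan=[0,0,0,0,0,0.01,0,1,0,0,0,0,0,1,0,0,0,0,0,0,0,0,0,0,0,0,0,0,0,0],
)

```text
time: 23.95
eef_pos: [0.6095, 0.0165, 0.0973]
eef_rot: [0.705, -0.063, -0.152, -0.69]
force: [2.3, -0.1, 5.5]
gripper_width: 0.25
```

```bash
python3 st.py
```

```text
t 23.95 pos [0.6095 0.0165 0.0973] F [ 2.3302 -0.0762  5.465 ] w 0.24997461564399656
rotvec [ 0.0024 -0.0007 -0.0153] | shift in present axes mm [-0.5922 -3.67    0.0938] | in target axes [-0.536  -3.6783  0.103 ]
sole [0.5956 0.0146 0.0568] tilt 0.30527250821814594 F tool [ 0.5528 -5.9031 -0.3868] tau [ 0.1023 -0.538  -0.0381] tau tool [ 0.0431  0.0278 -0.5466]
```

>>> carry_out(
  plan=[0,1,0,0,0,0,0,0,0,0,0,0,0,0,0,0,0,0],
)

```text
time: 24.25
eef_pos: [0.6093, 0.0165, 0.0966]
eef_rot: [0.705, -0.063, -0.152, -0.69]
force: [2.4, -0.9, 7.0]
gripper_width: 0.247
```

```bash
python3 st.py
python3 - <<'E'
from h import *
s=snap('side','s8');t=snap('top','t8')
cv2.imwrite('pics/v8.png',np.hstack([cv2.resize(t[150:290,260:400],(400,400),interpolation=2),cv2.resize(s[170:270,270:370],(400,400),interpolation=2)]))
E
```

```text
t 24.25 pos [0.6093 0.0165 0.0966] F [ 2.4263 -0.8748  6.9771] w 0.24682767568191863
rotvec [ 0.0025 -0.0007 -0.0149] | shift in present axes mm [-0.6206 -4.3852  0.0667] | in target axes [-0.555  -4.3938  0.078 ]
sole [0.5954 0.0146 0.0561] tilt 0.30494144787668465 F tool [ 0.095  -7.3413 -1.1954] tau [ 0.0639 -0.4119 -0.0269] tau tool [ 0.0187  0.0234 -0.4166]
```

View pics/v8.png

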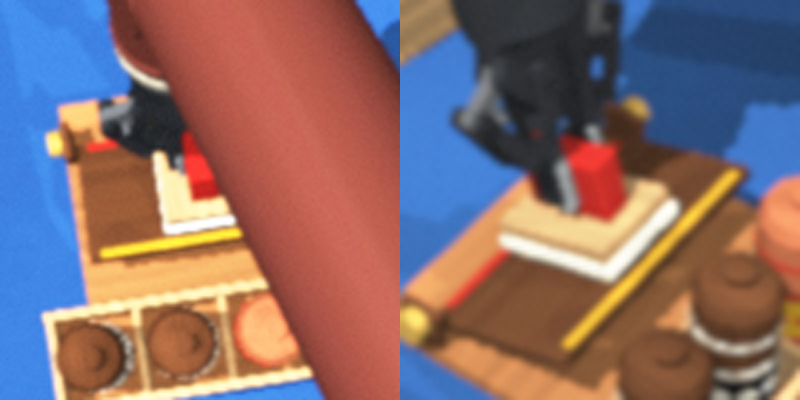

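The close-up shows the sole flush on the tile, with its edges parallel and only thin white margins showing. One last numeric check of the centring before I hand in.

Run:
```python
from h import *
t=cv2.cvtColor(cv2.imread('pics/t8.png'),cv2.COLOR_BGR2HSV)
print("col 325",[(v,)+tuple(t[v,325].tolist()) for v in range(218,236)])
print("row 215",[(u,)+tuple(t[215,u].tolist()) for u in range(310,324)])
Rt,n=Rpress(.30);c=np.array([.5954,.0146,.0561]);u=-Rt[:,0];w=SY
for nm,X in(("block up-edge top/sole",[c+.04*u-.02*w+.012*n,c+.04*u-.02*w]),("tile up-edge face/bottom",[c+.042*u-.02*w,c+.042*u-.02*w-.008*n]),("block +y edge top",[c-.032*w+.012*n]),("tile +y edge",[c-.034*w,c-.034*w-.008*n])):
    print(nm,[proj("top",x).round(1).tolist() for x in X])
s=ctrl.sense();print(s["force"],s["gripper_width"],s["time"])
```

```text
col 325 [(218, 24, 77, 254), (219, 24, 75, 254), (220, 25, 68, 254), (221, 26, 62, 255), (222, 26, 61, 255), (223, 26, 63, 254), (224, 26, 64, 254), (225, 24, 74, 254), (226, 22, 87, 249), (227, 20, 52, 244), (228, 18, 5, 253), (229, 0, 0, 254), (230, 23, 8, 243), (231, 15, 77, 199), (232, 20, 174, 234), (233, 27, 190, 253), (234, 27, 195, 254), (235, 23, 200, 242)]
row 215 [(310, 11, 164, 146), (311, 11, 160, 145), (312, 11, 163, 144), (313, 10, 154, 147), (314, 12, 86, 184), (315, 19, 34, 243), (316, 23, 28, 253), (317, 25, 54, 254), (318, 25, 66, 254), (319, 25, 70, 254), (320, 25, 72, 254), (321, 25, 71, 254), (322, 25, 68, 254), (323, 26, 67, 254)]
block up-edge top/sole [[323.1, 226.2], [323.5, 228.4]]
tile up-edge face/bottom [[323.6, 229.2], [323.9, 230.6]]
block +y edge top [[315.0, 210.3]]
tile +y edge [[314.6, 212.8], [314.9, 214.3]]
[ 1.7217 -0.5433  7.6624] 0.24624147127466453 24.35
```

```bash
python3 -c "
from h import *
print(ctrl.hand_in()); s=ctrl.sense(); print(s['time'],s['force'],s['eef_pos'],s['gripper_width'])"
```

```text
the job is handed in; nothing more can be done
None
the job is handed in; nothing more can be done
```

I set both terracotta jars in the two cork-mat cells and let go of them. I then picked the block up by its red rib and handed the job in with it still gripped and pressed on the tile, at about 24.4 s of the 72 s allowed. `hand_in` gives no verdict, so these are my own last checks:

- **Jars:** both looked upright in their cells in the pictures, and the last side view showed the dark jars still standing. I checked the placing by eye and from the arm's position, which should put each jar a few millimetres from its mat centre, against the 15 mm allowed.
- **Pressing force:** about 9.5 N along the tile's normal, from the wrist reading minus the reading in free air. Gripper width was steady at about 21 mm, so the rib was still held.
- **Slope:** the block was tilted 0.305 rad. The tile's slope came out at 0.305 rad from the two cameras and 0.30–0.31 rad from the height at first touch. The later, firmer press gave 0.296 rad.
- **Flushness:** the wrist moment at the end was close to its free-air value, as expected for flush contact, though that reading was noisy (about ±0.1 N·m).
- **Centring:** block and tile edges in the last top picture were within about 1–2 pixels (2–4 mm) of where a centred block would show.

**Disagreements:** heights from the side camera came out about 3–9 mm low on known features such as the rib top and crate rim, and up to 13 mm low on the hinge knobs. The two coloured bars on the board gave a slope of only about 0.25 rad. I trusted the tile corners and the touch readings instead.

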